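Rock the angle gauge on the door stud to its set mark and hold

ROBOT

A 6-joint arm with a two-finger parallel gripper is mounted at the origin on the work surface. World frame = base frame: x ahead of the robot, y to its left, z up, the work surface at z = 0. Lengths are in m, angles in degrees, forces in N, time in s.
With the tool pointing down it reaches from about 0.4 to 0.825 m from the base axis. Payload 7 kg.
Tool frame: the origin (TCP) lies midway between the tips of the shut fingers; the grasp point (between the pads) lies 19 mm behind it; z points along the fingers, y is the line along which they close (so a half turn about z gives the same grasp; the last joint's range is limited). The gripper opens to 88 mm and grips with 3 to 60 N. Pads are 19 mm wide; open, the fingers measure 130 mm over their backs; the gripper's body (78 mm by 193 mm) begins 47 mm behind the grasp point.
Start: joints at [81.194, 20.546, 0.682, 0, -70.136, -16.507], TCP at [0.289, 0.61, 0.227] pointing down, gripper open.
Joint ranges: [-176.03, 176.03], [-82.01, 121.73], [-58.28, 71.71], [-173.87, 95.51], [-174.79, -0.11], [-173.66, 173.66]. Speed limits (degrees/s): [136.94, 136.94, 172.46, 180, 180, 180].

INTERFACE

Orientations are given as [roll, pitch, yaw] about the fixed x, y, z axes, in that order (R = Rz(yaw) Ry(pitch) Rx(roll)).
In Python, from plant import r gives the robot as it stands.
- The arm moves only by the tool carry_out, never from a script. Its argument "deltas" is a list of rows, each a list of 3 entries, a list of its own where there are three numbers: the opening, from 0 (shut) to 1 (fully open), then the shift along the tool's x, y, z in mm, then the turn, a rotation vector about the tool's x, y, z in rad. In form: [[gripper, [tx, ty, tz], [rx, ry, rz]], ...]. A call has 1 to 12 rows; each row is the pose to reach, as a shift and turn from the pose commanded when the call began, along the tool's axes at that moment; what a row does not reach only later rows make up. A row lasts 1/10 s, in which the tool goes at most 50 mm and 8.59 degrees, less where a joint would pass 70% of its speed; a pose out of reach is approached as far as the arm can. A call with a gripper value outside its range is refused whole. The fingers move at their own pace and stop on an object; "squeeze" is the grip in N (left out, the last holds). Time passes only in rows, so rows that repeat a pose let the fingers close. It gives the time, the measured TCP pose, the force, the opening and the grip force at its end, in the units of the state.
- r.get_state(): the state, without advancing time (a new reading comes with each control period).
- r.capture(name): name is "side" or "top" or "wrist"; returns (picture, depth): 420x560x3 uint8, red, green, blue; 420x560 float32, m along the optical axis (not along the pixel's ray), 0 where there is no reading.
- r.get_calibration(name): a dict with "fov_y" (degrees; the focal length in pixels is half the picture's height over the tangent of half this angle, whatever the lens; pixels are square), "cx", "cy" (the principal point, pixels), "view" (4x4, takes a point from world to camera coordinates). Camera axes: x right, y down, z forward; pixel columns grow to the right and rows downward; lengths in m; the calibration is good to about 2 mm. The wrist camera is an equidistant fisheye: a pixel r from the principal point sees the ray r / f radians off the axis. A picture is of the moment at which its call begins: read the wrist's pose just before it. get_calibration takes no time and is no camera call; for the wrist camera it gives the pose at the moment of the call.
- r.close_job(): hands the job in; it is judged then, once.
The state is a dict: "time_s": time; "joints": joint angles; "qd": joint speeds; "joint_torque": joint torques, N m; "tcp_pos": TCP position; "eef_rot": TCP orientation; "contact_force": force on the tool from outside, world axes, zero at the start; "moment": the same for the moment, N m; "gripper_width": finger opening in m; "gripper_force": force on a finger pad.
Only numpy, scipy, OpenCV 4.12 (cv2) and the standard library are available. Lean on these libraries where they do the work, as an engineer would, in place of code of your own. Each camera call takes 0.05 s, during which the arm holds its last target. There are 200 camera calls.

TASK

Pick up the angle gauge by its handle and set the middle of its foot squarely across the high ridge of the sprung stud on the white door panel, pressing the stud down a little but not to its stop. Rock the gauge on the ridge until its swinging pointer settles in line with the gap of its set mark and finish while still holding it there, pointer at rest. Leave the tape roll, the tray and the screwdriver alone.

Things in the scene. Friction and masses are not known exactly. Their poses are not given: they have to be found in the camera images.
- gauge: Loose angle gauge, 0.35 to 0.6 kg, upright on its foot. Origin: middle of the foot's underside; x = face normal (the swing axis), y along the foot, z up. Aluminium foot 36 (x) x 160 (y) x 12 mm, two thin black lines at its middle; uprights at y = +-66 mm; crossbar 146 mm wide at z 142 to 154 mm; white scale 57 mm high at the foot's -x edge; pointer hangs inside the frame.
- handle (a point): Grip point on the gauge, 180 mm above the foot's underside, in the black handle on the crossbar: 24 (x) x 30 (y) mm, z 154 to 200 mm. Pinch it from above across its 30 mm, fingers closing along the gauge's y.
- pointer_tip (a point): Lower tip of the free-swinging black pointer (with a round 24 mm bob), which hangs plumb from a pivot at z = 136 mm on the gauge's middle; the tip is 105 mm from the pivot. It takes 2 to 3 s to settle after a disturbance.
- mark_gap (a point): Middle of the gap of the set mark, a dark steel fork with two short upright prongs (16 mm gap) below the pointer tip, just over the foot; the point lies on the 105 mm circle that the pointer tip travels, so it coincides with pointer_tip when the gauge shows the set angle.
- pointer (a joint): Angle of the pointer in the gauge, rad, about the gauge's +x; 0 = pointing straight down the gauge, positive = tip towards the gauge's +y. Rocking the gauge about its +x by t (its +y end goes up) makes it read -t.
- mark (a joint): Angle of the set mark in the gauge, rad, same sense as joint pointer; preset between 0.14 and 0.32 and locked. The gauge must be rocked about its +x by minus this angle (+y end down).
- stud_crest (a point): Middle of the top line of the stud's high ridge (rounded, radius 12 mm, 50 mm long along the panel's x), 90 mm above the bench at rest. The plastic head, 50 x 56 mm, is uneven: 20 mm to the panel's -y side runs a second ridge, 8 mm lower. Dark housing below it 70 x 64 mm, top 54 mm above the bench.
- stud (a joint): How far the sprung stud is pressed down, m: 0 free, 0.010 at its stop; spring about 1.2 N per mm.
- door_panel: White appliance door panel lying on the bench, fixed, 240 (x) x 420 (y) x 40 mm. Origin: centre of its underside; x along the short side and along the stud's ridge, y along the long side. The stud stands at y = -90 mm on it. It does not move.
- tape_roll: Cream tape roll lying flat, outside diameter 104 mm, 48 mm high; leave alone. Origin: centre of its underside.
- clip_tray: Open blue tray 90 x 120 x 35 mm; leave alone. Origin: centre of its underside.
- driver: Screwdriver lying on the door panel, well away from the stud, on the panel's +y half; leave alone.
Things that resemble listed ones, but are neither listed nor needed, are in the scene too. What is shaped like the gauge but brown or pink is not meant.

How it is judged (in metres and radians):
On the way:
1. the gauge is lifted clear of the bench in the fingers (height (world z) of gauge above 0.04 m and contact force between the fingers and gauge above 1 N and value of joint stud below 0.0008 m), for 0.2 s.
At the end, for the whole second after the job is handed in: The gauge is held in the fingers, still, its foot bearing on the high ridge within 20 mm (along) and 15 mm (across) of the foot's middle and square to it within 0.2 rad; the stud is pressed 1 to 9 mm; the pointer is at rest with its tip within 6 mm of the middle of the mark's gap (distance between pointer_tip and mark_gap below 0.006 m and velocity of joint pointer between -0.15 and 0.15 rad/s and value of joint mark between 0.12 and 0.34 rad and value of joint stud between 0.001 and 0.009 m and contact force between gauge and door_panel above 0.7 N and y of stud_crest in the frame of gauge between -0.02 and 0.02 m and x of stud_crest in the frame of gauge between -0.015 and 0.015 m and z of stud_crest in the frame of gauge between -0.005 and 0.005 m and angle between the x axis of gauge and the x axis of door_panel, either way round below 0.2 rad and contact force between the fingers and gauge above 1 N and linear speed of gauge below 0.02 m/s); the arm keeps its last pose, push and grip.
It fails at once if the tape roll, tray or screwdriver is disturbed (over 20 mm) (distance of any of tape_roll, clip_tray, driver from where it was at the start of the episode above 0.02 m).
It also fails if it takes over 48 s, if anything falls off the work surface, if the arm or the gripper's body presses on something with over 40 N, if the wrist force passes 120 N, or if a joint passes its speed limit or range.

## Working session

There is one attempt and no reset: what is moved stays moved. The work goes in short steps, Python scripts to look and compute and a tool call to move; the robot and the scene stay as the last step left them, time stands still between calls to the robot, and variables do not carry over. Pictures are saved under pics/ and viewed, at most 10 in all, crops included, and the job is handed in when it is done.

Besides the shell and the picture viewer there is one more tool, called after ">>>" as name(argument=value, ...), one argument or row to a line, values as JSON. carry_out: Moves the arm, as the interface text tells. Its arguments: {"type":"object","properties":{"deltas":{"type":"array"},"squeeze":{"type":"number"}},"required":["deltas"]}

```bash
mkdir -p pics
cat > h.py <<'E'
import numpy as np, cv2
from plant import r
def cal(n):
    c=r.get_calibration(n); f=210/np.tan(np.radians(c['fov_y']/2)); return f,c['cx'],c['cy'],np.array(c['view'])
def pts(n,D):
    f,cx,cy,V=cal(n); v,u=np.mgrid[0:420,0:560]
    P=np.stack([(u-cx)/f*D,(v-cy)/f*D,D,np.ones_like(D)],-1)
    return (P@np.linalg.inv(V).T)[...,:3]
def shot(n):
    I,D=r.capture(n); cv2.imwrite(f'pics/{n}.png',I[...,::-1]); np.savez(f'/tmp/{n}.npz',I=I,D=D,P=pts(n,D)); return I,D
E
python3 - <<'E'
from h import *
a,_=shot('top'); b,_=shot('side')
cv2.imwrite('pics/a1.png',a[...,::-1]); cv2.imwrite('pics/a2.png',b[...,::-1])
for n in('top','side'): print(n,cal(n))
E
```

```text
top (np.float64(535.2074098236301), 280.6368715947405, 208.12315597960023, array([[-0.02787391, -0.99956309, -0.00983236, -0.02005577],
       [-0.99688387,  0.02852265, -0.07354602,  0.52264274],
       [ 0.07379433,  0.00775171, -0.99724335,  1.43343579],
       [ 0.        ,  0.        ,  0.        ,  1.        ]]))
side (np.float64(414.03460947107817), 278.30853894172486, 202.36996189107046, array([[ 0.98186111, -0.18959258,  0.00184884, -0.50213415],
       [-0.11697569, -0.61340971, -0.78105391,  0.12040093],
       [ 0.14921612,  0.76667019, -0.62446086,  1.2525804 ],
       [ 0.        ,  0.        ,  0.        ,  1.        ]]))
```

View pics/a1.png

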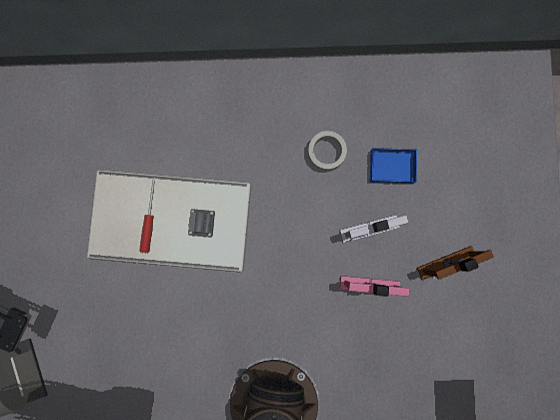

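View pics/a2.png

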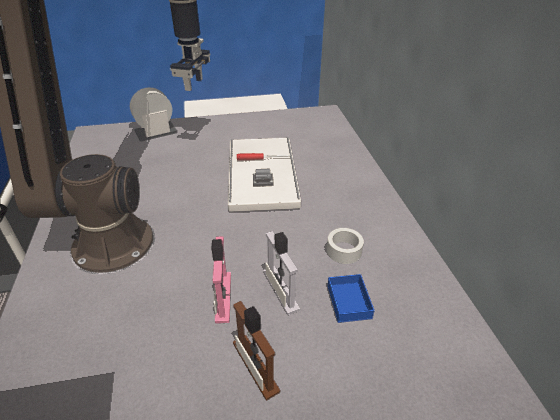

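Run:
```python
from h import *
T=np.load('/tmp/top.npz');S=np.load('/tmp/side.npz')
c=[cv2.resize(T['I'][205:250,325:425],(500,225),interpolation=2),cv2.resize(T['I'][195:250,170:240],(286,225),interpolation=2)]
d=cv2.resize(S['I'][225:320,210:310],(390,370),interpolation=2); e=cv2.resize(S['I'][130:215,220:310],(390,370),interpolation=2)
cv2.imwrite('pics/c1.png',np.vstack([np.hstack(c)[:,:780],np.hstack([d,e])])[...,::-1])
P=T['P']; I=T['I'].astype(int)
def rep(m,P,n):
    Q=P[m]; print(n,len(Q),Q.mean(0).round(4),np.median(Q,0).round(4)); 
    if len(Q)>5: print('  rect',cv2.minAreaRect(Q[:,:2].astype(np.float32)*1000))
box=np.zeros(I.shape[:2],bool); box[205:250,325:425]=1
z=P[...,2]
rep(box&(z>.19)&(z<.21),P,'handle')
rep(box&(z>.147)&(z<.16),P,'crossbar')
rep(box&(z>.005)&(z<.02)&(I.min(-1)>140),P,'foot')
b2=np.zeros_like(box); b2[160:280,80:260]=1
rep(b2&(z>.035)&(z<.045)&(I.min(-1)>100),P,'panel')
b3=np.zeros_like(box); b3[195:250,170:240]=1
for lo,hi in((.048,.06),(.07,.08),(.08,.085),(.085,.095)): rep(b3&(z>lo)&(z<hi),P,f'stud {lo}')
P=S['P'];z=P[...,2];box=np.zeros_like(box); box[225:320,255:305]=1
w=S['I'].min(-1)>100
rep(box&(z>.185)&(z<.21),P,'S handle');rep(box&(z>.149)&(z<.16)&w,P,'S bar');rep(box&(z>.008)&(z<.016)&w,P,'S foot');rep(box&(z>.045)&(z<.062)&w,P,'S scaletop')
b3=np.zeros_like(box); b3[160:195,245:280]=1
for lo,hi in((.048,.058),(.07,.085),(.086,.095)): rep(b3&(z>lo)&(z<hi),P,f'S stud {lo}')
print(r.get_state())
```

```text
handle 132 [ 0.4599 -0.2731  0.1998] [ 0.4594 -0.2727  0.1998]
  rect ((459.9837646484375, -273.94281005859375), (23.477535247802734, 30.108753204345703), 12.736112594604492)
crossbar 357 [ 0.4592 -0.2713  0.1539] [ 0.4592 -0.2556  0.1538]
  rect ((459.9521179199219, -274.2163391113281), (19.964658737182617, 146.45069885253906), 13.618149757385254)
foot 150 [ 0.4676 -0.2675  0.0118] [ 0.4675 -0.2613  0.0117]
  rect ((460.4261169433594, -274.9195556640625), (34.618621826171875, 157.3909454345703), 13.637253761291504)
panel 10773 [0.497  0.2682 0.0396] [0.499  0.2679 0.0396]
  rect ((496.9417724609375, 266.5411071777344), (418.6026916503906, 238.6483612060547), 83.30783081054688)
stud 0.048 225 [0.4836 0.1696 0.0534] [0.4755 0.1676 0.0533]
  rect ((484.2115173339844, 167.95999145507812), (168.74696350097656, 116.66638946533203), 89.6937484741211)
stud 0.07 169 [0.4855 0.1794 0.0754] [0.4857 0.1895 0.0753]
  rect ((485.76849365234375, 177.50067138671875), (55.664764404296875, 48.9681396484375), 83.86454010009766)
stud 0.08 83 [0.4866 0.1649 0.0824] [0.4892 0.1619 0.0824]
  rect ((484.54
[... 1451 characters left out ...]
36089324951172)
{'time_s': 0.1, 'joints': array([ 8.11922013e+01,  2.05878291e+01,  6.40901799e-01, -1.69170556e-02,
       -7.01372952e+01, -1.65062355e+01]), 'qd': array([-0.01791853, -0.00949993,  0.12866327,  0.00617846, -0.02312623,
       -0.04049964]), 'joint_torque': array([-4.20828264e-04, -5.84164596e+01,  2.93753421e+01,  7.01551482e+00,
        1.02330212e-02, -4.67171731e-05]), 'tcp_pos': array([0.2884668 , 0.60978217, 0.22572762]), 'eef_rot': array([ 1.79914730e+02, -8.68264618e-03, -2.53197872e+01]), 'contact_force': array([0.29709997, 0.54483423, 0.61114807]), 'moment': array([ 0.02348105, -0.03502323, -0.03736144]), 'gripper_force': 0.0, 'gripper_width': 0.08785373933360599}
```

View pics/c1.png

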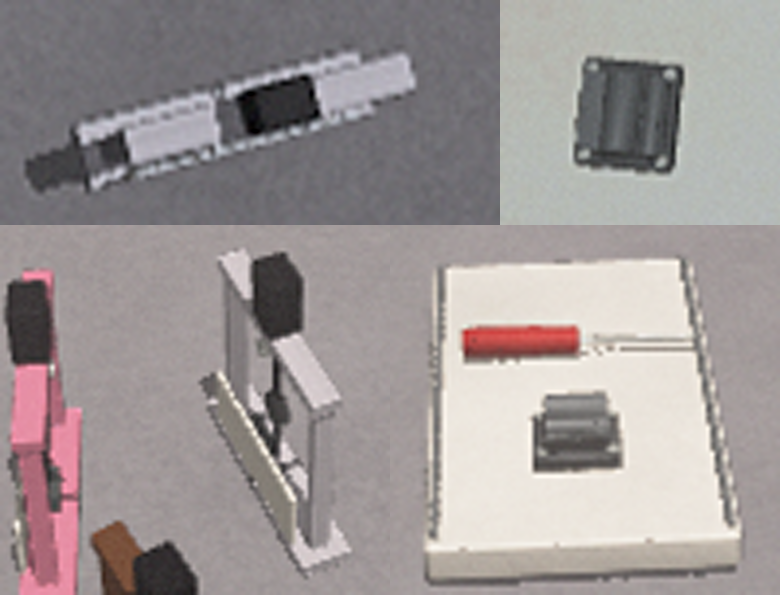

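The crop shows the three candidates: the aluminium gauge (top px 375,228), the pink one (375,287) and the brown one (455,262). Only the aluminium one matches the description, and its white scale is on the world -x side, so gauge yaw ≈ +13.6°. The stud's high ridge is the left one in the top view, which is the panel +y side.

```bash
cat >> h.py <<'E'
from scipy.spatial.transform import Rotation as R
def pose():
    s=r.get_state(); return np.array(s['tcp_pos']),R.from_euler('xyz',s['eef_rot'],degrees=True)
def go(p,rpy,cur=None):
    p0,R0=cur or pose(); t=R.from_euler('xyz',rpy,degrees=True) if not isinstance(rpy,R) else rpy
    print('shift',(R0.inv().apply(np.array(p)-p0)*1000).round(1),'rot',(R0.inv()*t).as_rotvec().round(4))
E
python3 - <<'E'
from h import *
p,Rt=pose(); f,cx,cy,V=cal('wrist'); C=np.linalg.inv(V)
print('f',f,cx,cy,'cam in tool',Rt.inv().apply(C[:3,3]-p).round(4),'\n',(Rt.inv().as_matrix()@C[:3,:3]).round(3))
for n in('top','side'):
    P=np.load(f'/tmp/{n}.npz')['P']; Q=P[(abs(P[...,0]-.486)<.05)&(abs(P[...,1]-.177)<.05)&(P[...,2]>.06)]
    a=np.radians(-6.7); d=Q[:,:2]-[.497,.2665]; u=d@[np.cos(a),np.sin(a)]; v=d@[-np.sin(a),np.cos(a)]
    for lo in np.arange(-.13,-.055,.004):
        m=(v>=lo)&(v<lo+.004)
        if m.any(): print(n,round(lo+.002,3),m.sum(),Q[m,2].mean().round(4),u[m].min().round(3),u[m].max().round(3))
E
```

```text
f 325.19226210127806 279.6069644754825 210.73521483526144 cam in tool [ 0.0691  0.0005 -0.157 ] 
 [[ 0.    -0.966 -0.26 ]
 [ 1.     0.     0.   ]
 [-0.    -0.26   0.966]]
top -0.116 36 0.0757 -0.023 0.024
top -0.112 31 0.0795 -0.031 0.024
top -0.108 31 0.0811 -0.024 0.023
top -0.104 20 0.0772 -0.024 0.023
top -0.1 41 0.0813 -0.025 0.024
top -0.096 37 0.088 -0.025 0.024
top -0.092 30 0.0898 -0.025 0.024
top -0.088 28 0.0883 -0.025 0.024
top -0.084 30 0.0882 -0.024 0.023
top -0.08 19 0.0857 -0.024 0.023
top -0.076 20 0.0747 -0.024 0.024
top -0.072 29 0.0733 -0.024 0.023
top -0.068 31 0.0736 -0.025 0.023
top -0.064 26 0.0735 -0.025 0.023
top -0.06 3 0.0695 -0.004 0.023
side -0.124 2 0.078 -0.016 0.004
side -0.12 14 0.0714 -0.019 0.028
side -0.116 38 0.0718 -0.019 0.028
side -0.112 22 0.0764 -0.019 0.028
side -0.108 8 0.0789 -0.009 0.025
side -0.104 9 0.0803 -0.019 0.025
side -0.1 27 0.0812 -0.019 0.026
side -0.096 14 0.0835 -0.018 0.029
side -0.092 15 0.0861 -0.018 0.023
side -0.088 6 0.0859 -0.011 0.026
side -0.084 1 0.084 -0.018 -0.018
```

>>> carry_out(
  deltas=[
    [1,[0,0,-50],[0,0,0]],
    [1,[0,0,-100],[0,0,0]],
    [1,[0,0,-130],[0,0,0]],
  ],
  squeeze=40,
)

```text
time_s: 0.4
tcp_pos: [0.2891, 0.6106, 0.3606]
eef_rot: [-179.8, -0.0, -25.3]
contact_force: [0.0, 1.3, 0.9]
gripper_width: 0.0878
gripper_force: 0.0
```

Run:
```python
from h import *
go([.55,.2,.36],[180,0,-6]); go([.58,-.05,.36],[180,0,5]); go([.4615,-.275,.36],[180,0,13.6])
```

```text
shift [ 4.113e+02  2.597e+02 -3.000e-01] rot [-0.0036 -0.0008 -0.337 ]
shift [545.3 472.8  -1. ] rot [-0.0035 -0.0012 -0.529 ]
shift [534.4 726.9  -2. ] rot [-0.0035 -0.0014 -0.6791]
```

>>> carry_out(
  deltas=[
    [1,[41,26,0],[0,0,-0.03]],
    [1,[82,52,0],[0,0,-0.07]],
    [1,[123,78,0],[0,0,-0.1]],
    [1,[165,104,0],[0,0,-0.13]],
    [1,[206,130,0],[0,0,-0.17]],
    [1,[247,156,0],[0,0,-0.2]],
    [1,[288,182,0],[0,0,-0.23]],
    [1,[329,208,0],[0,0,-0.27]],
    [1,[370,234,0],[0,0,-0.3]],
    [1,[411,260,0],[0,0,-0.34]],
    [1,[440,300,0],[0,0,-0.38]],
    [1,[467,340,0],[0,0,-0.42]],
  ],
)

```text
time_s: 1.6
tcp_pos: [0.5657, 0.1011, 0.3557]
eef_rot: [180.0, 0.1, -1.2]
contact_force: [1.3, -0.5, -0.2]
gripper_width: 0.0878
gripper_force: 0.0
```

Run:
```python
from h import *
print(r.get_state()['joints'].round(1))
go([.58,-.05,.36],[180,0,5]); go([.4615,-.275,.36],[180,0,13.6])
```

```text
[ 29.6   7.9   0.3  -0.  -82.5  59.2]
shift [ 17.4 150.8  -4.2] rot [ 0.0006  0.0014 -0.1076]
shift [-96.5 378.2  -3.9] rot [ 0.0005  0.0015 -0.2577]
```

>>> carry_out(
  deltas=[
    [1,[5,45,0],[0,0,-0.03]],
    [1,[10,90,0],[0,0,-0.06]],
    [1,[15,140,0],[0,0,-0.1]],
    [1,[-5,180,0],[0,0,-0.13]],
    [1,[-25,225,0],[0,0,-0.16]],
    [1,[-46,270,0],[0,0,-0.19]],
    [1,[-67,315,0],[0,0,-0.22]],
    [1,[-85,350,0],[0,0,-0.24]],
    [1,[-96,378,0],[0,0,-0.258]],
    [1,[-96,378,0],[0,0,-0.258]],
    [1,[-96,378,0],[0,0,-0.258]],
    [1,[-96,378,0],[0,0,-0.258]],
  ],
)

```text
time_s: 2.8
tcp_pos: [0.4614, -0.2722, 0.3563]
eef_rot: [-180.0, 0.0, 13.5]
contact_force: [-0.8, 0.1, 0.5]
gripper_width: 0.0876
gripper_force: 0.0
```

Run:
```python
from h import *
go([.4615,-.275,.161],[180,0,13.6]); I,D=r.capture('wrist'); cv2.imwrite('pics/w1.png',I[...,::-1])
```

```text
shift [ -0.5   2.8 195.3] rot [-0.0003  0.0002 -0.0011]
```

View pics/w1.png

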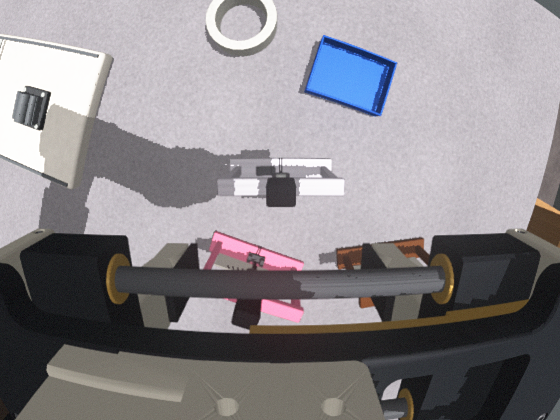

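The wrist view shows the gauge at (281,180), its handle at (281,193) under the tool, and the fork on the +y side at about (265,170). I'll descend now.

>>> carry_out(
  deltas=[
    [1,[0,2.5,45],[0,0,0]],
    [1,[0,2.5,90],[0,0,0]],
    [1,[0,2.5,130],[0,0,0]],
    [1,[0,2.5,160],[0,0,0]],
    [1,[0,2.5,180],[0,0,0]],
    [1,[0,2.5,192],[0,0,0]],
    [1,[0,2.5,195],[0,0,0]],
    [1,[0,2.5,195],[0,0,0]],
    [0.2,[0,2.5,195],[0,0,0]],
    [0.2,[0,2.5,195],[0,0,0]],
    [0.2,[0,2.5,195],[0,0,0]],
    [0.2,[0,2.5,195],[0,0,0]],
  ],
  squeeze=40,
)

```text
time_s: 4.05
tcp_pos: [0.4619, -0.2752, 0.1621]
eef_rot: [180.0, -0.0, 13.5]
contact_force: [0.0, 0.4, -0.1]
gripper_width: 0.0613
gripper_force: 0.0
```

>>> carry_out(
  deltas=[
    [0.2,[0,0,0],[0,0,0]],
    [0.2,[0,0,0],[0,0,0]],
    [0.2,[0,0,0],[0,0,0]],
  ],
)

```text
time_s: 4.35
tcp_pos: [0.4617, -0.2751, 0.1616]
eef_rot: [-180.0, 0.0, 13.5]
contact_force: [0.3, -0.1, -0.4]
gripper_width: 0.0371
gripper_force: 0.0
```

Still closing. I'll finish the grip, then lift.

>>> carry_out(
  deltas=[
    [0.2,[0,0,0],[0,0,0]],
    [0.2,[0,0,0],[0,0,0]],
    [0.2,[0,0,0],[0,0,0]],
    [0.2,[0,0,0],[0,0,0]],
  ],
)

```text
time_s: 4.75
tcp_pos: [0.4614, -0.2749, 0.1612]
eef_rot: [-180.0, 0.0, 13.5]
contact_force: [-0.8, 2.0, -2.2]
gripper_width: 0.0296
gripper_force: 40.0
```

>>> carry_out(
  deltas=[
    [0.2,[0,0,-15],[0,0,0]],
    [0.2,[0,0,-35],[0,0,0]],
    [0.2,[0,0,-60],[0,0,0]],
    [0.2,[0,0,-90],[0,0,0]],
    [0.2,[0,0,-120],[0,0,0]],
    [0.2,[0,0,-145],[0,0,0]],
    [0.2,[0,0,-155],[0,0,0]],
    [0.2,[0,0,-160],[0,0,0]],
    [0.2,[0,0,-160],[0,0,0]],
  ],
)

```text
time_s: 5.65
tcp_pos: [0.4615, -0.2749, 0.3207]
eef_rot: [-180.0, 0.0, 13.5]
contact_force: [-0.1, -0.2, -5.6]
gripper_width: 0.0299
gripper_force: 40.0
```

Run:
```python
from h import *
print(r.get_state()['joints'].round(1))
go([.5,.0,.32],[180,0,3]); go([.487,.178,.32],[180,0,-6.7]); I,D=r.capture('wrist'); cv2.imwrite('pics/w2.png',cv2.resize(I[60:240,180:380],(800,720))[:600,:,::-1])
```

```text
[ -9.9   4.7  -7.7  -0.  -77.7 113.4]
shift [ 101.7 -258.3    0.8] rot [-0.0007  0.0009  0.1837]
shift [ 130.7 -434.4    0.9] rot [-0.0006  0.0009  0.353 ]
```

View pics/w2.png

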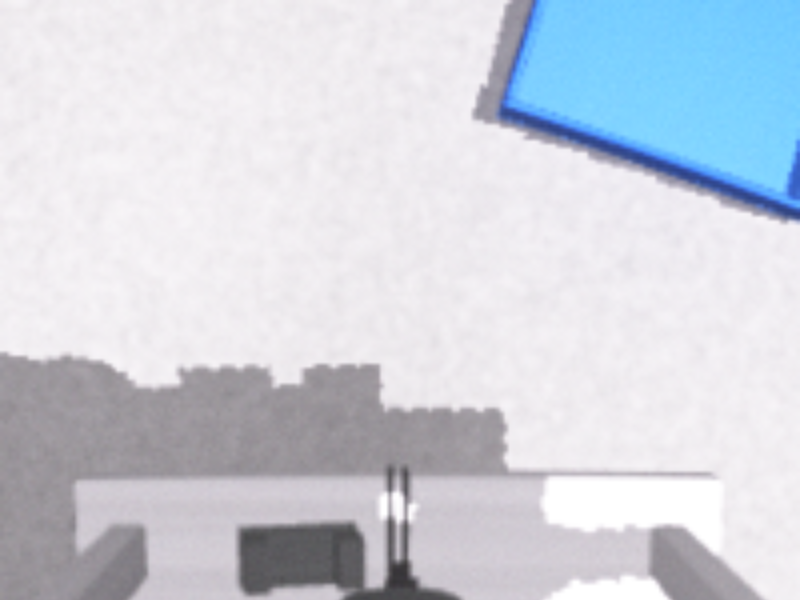

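Run:
```python
from h import *
I,D=r.capture('wrist'); np.savez('/tmp/w.npz',I=I,D=D); cv2.imwrite('pics/w3.png',cv2.resize(I[175:250,195:295],(800,600),interpolation=2)[:,:,::-1])
print((D[175:250:4,235:285:4]*1000).astype(int))
```

```text
[[481 480 481 481 480 479 481 480 480 480 481 481 480]
 [312 312 309 310 311 308 310 310 310 310 310 310 312]
 [310 310 311 310 310 311 309 310 310 310 311 310 311]
 [311 311 312 313 312 312 311 312 311 312 311 311 312]
 [313 306 305 305 306 307 306 305 306 313 313 314 313]
 [313 304 294 304 304 305 306 304 296 314 313 313 314]
 [314 307 294 304 305 306 307 306 299 314 315 316 314]
 [315 315 295 306 307 307 308 307 300 315 314 284 315]
 [317 317 296 317 315 316 317 316 316 259 260 260 259]
 [315 315 317 317 318 317 317 317 249 249 248 246 248]
 [302 303 302 302 303 303 304 302 243 242 240 240 240]
 [290 291 290 290 286 291 291 290 244 242 236 236 236]
 [275 279 278 279 278 279 280 279 278 191 191 191 192]
 [274 275 276 275 274 274 274 273 275 187 186 187 186]
 [183 184 183 183 183 184 184 183 184 183 183 183 183]
 [176 177 175 176 176 177 171 170 170 171 170 170 171]
 [176 175 175 175 175 165 165 165 165 165 165 164 165]
 [176 176 176 176 161 158 160 158 159 159 159   0 158]
 [158 159 163 163 156 154 154 154 154 154 154 154 153]]
```

View pics/w3.png

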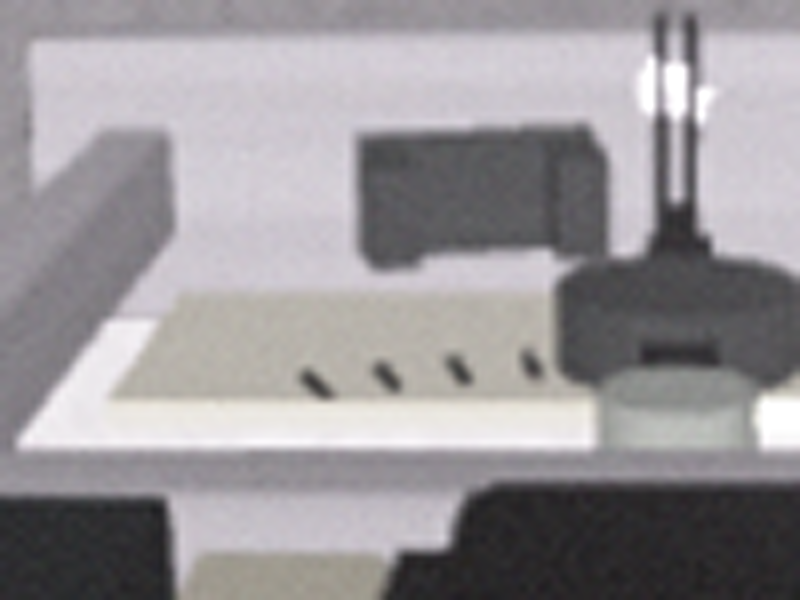

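```bash
cat >> h.py <<'E'
def wpts(D):   # wrist fisheye -> tool frame
    f,cx,cy,V=cal('wrist'); p,Rt=pose(); v,u=np.mgrid[0:420,0:560]; a,b=u-cx,v-cy; rr=np.hypot(a,b)+1e-9; t=np.tan(rr/f)
    P=np.stack([a/rr*t*D,b/rr*t*D,D,np.ones_like(D)],-1)@np.linalg.inv(V).T
    return Rt.inv().apply((P[...,:3]-p).reshape(-1,3)).reshape(420,560,3)*1000
E
python3 - <<'E'
from h import *
D=np.load('/tmp/w.npz')['D']; P=wpts(D)
w=np.zeros(D.shape,bool); w[190:209,238:273]=1
def rep(n,m): Q=P[m]; print(n,m.sum(),Q.mean(0).round(1),Q.min(0).round(1),Q.max(0).round(1))
c=np.arange(560)[None]
rep('prongL',w&(D>.28)&(D<.301)&(c<255)); rep('prongR',w&(D>.28)&(D<.301)&(c>255)); rep('base',w&(D>.302)&(D<.309)&(c>248)&(c<262))
f=np.zeros_like(w); f[181:188,210:340]=1; m=f&(abs(D-.3105)<.003); Q=P[m]; print('foot y',Q[:,1].min(),Q[:,1].max(),'fit dz/dy',np.polyfit(Q[:,1],Q[:,2],1),'dx/dy edge')
cc=np.arange(560)
for s in (230,330): col=P[181:190,s]; print(s,col[:,0].max())
f[:]=0; f[212:226,262:298]=1; rep('bob',f&(D<.25))
f[:]=0; f[203:208,270:290]=1; rep('tip',f&(D<.295)&(D>.25))
for k in range(204,214): print(k,P[k,274:286,1].round(),(P[k,274:286,2]).round())
E
```

```text
prongL 103 [  0.9 -33.3 130.6] [ -6.  -36.7 128.4] [  6.7 -30.3 137.6]
prongR 84 [  1.2 -11.6 134.5] [ -5.  -14.3 132.4] [  6.3  -8.7 136.6]
base 189 [  1.  -23.5 142.1] [ -6.7 -28.9 139.3] [  7.6 -17.5 145.4]
foot y -67.71692075632788 57.83643204353922 fit dz/dy [2.96107392e-03 1.50178422e+02] dx/dy edge
230 16.03168581008845
330 15.927309710861724
bob 390 [ 4.7 -0.2 62.9] [  -3.8  -11.9 -157. ] [69.  11.1 83.6]
tip 48 [  2.8  -0.  105.3] [ 1.5 -7.6 94.1] [  4.5   7.6 119.3]
204 [-5. -4. -3. -2. -1. -0.  0.  1.  2.  3.  4.  5.] [151. 151. 115. 114. 116. 115. 115. 115. 115. 115. 150. 151.]
205 [-5. -4. -3. -2. -1. -0.  0.  1.  2.  3.  4.  5.] [150. 151. 112. 112. 111. 112. 112. 112. 111. 111. 150. 150.]
206 [-5. -4. -3. -2. -1. -0.  0.  1.  2.  3.  4.  5.] [150. 150. 109. 108. 108. 107. 108. 108. 108. 108. 149. 149.]
207 [-4. -4. -3. -2. -1. -0.  0.  1.  2.  3.  4.  4.] [96. 95. 95. 95. 95. 95. 96. 95. 95. 94. 95. 96.]
208 [-4. -4. -3. -2. -1. -0.  0.  1.  2.  3.  4.  4.] [92. 92. 92. 91. 92. 92. 92. 91. 91. 92. 91. 92.]
209 [-4. -4. -3. -2. -1. -0.  0.  1.  2.  3.  4.  4.] [90. 88. 91. 89. 89. 89. 88. 89. 89. 88. 89. 89.]
210 [-4. -3. -3. -2. -1. -0.  0.  1.  2.  3.  3.  4.] [86. 86. 86. 84. 86. 87. 86. 85. 85. 86. 85. 85.]
211 [-4. -3. -3. -2. -1. -0.  0.  1.  2.  3.  3.  4.] [84. 83. 82. 83. 84. 81. 83. 82. 83. 83. 82. 82.]
212 [-4. -3. -3. -2. -1. -0.  0.  1.  2.  3.  3.  4.] [79. 79. 80. 79. 79. 81. 81. 80. 80. 79. 80. 79.]
213 [-4. -3. -3. -2. -1. -0.  0.  1.  2.  3.  3.  4.] [76. 77. 78. 76. 77. 77. 76. 79. 78. 78. 78. 77.]
```

```bash
cat >> h.py <<'E'
def target(crest,mark,press,yaw=-6.7,gz=.1622,off=(0,0)):
    Rg=R.from_euler('z',yaw,degrees=True)*R.from_rotvec([-mark,0,0]); n=Rg.as_matrix()[:,2]
    o=np.array(crest)-[0,0,.012+press]+.012*n
    return o+Rg.apply([off[0],off[1],gz]),Rg*R.from_euler('x',180,degrees=True)
E
python3 - <<'E'
from h import *
go([.48,-.05,.32],[180,0,3])
go(*target([.4875,.178,.09],.207,-.05)); print(target([.4875,.178,.09],.207,-.05)[0])
E
```

```text
shift [ 7.090e+01 -2.141e+02  1.000e-01] rot [-0.0014  0.0022  0.1837]
shift [ 143.9 -467.6   21.8] rot [-0.206  -0.0342  0.352 ]
[0.4916771  0.21355793 0.29848116]
```

>>> carry_out(
  deltas=[
    [0.2,[4,-12,0],[0,0,0.01]],
    [0.2,[14,-45,0],[0,0,0.03]],
    [0.2,[28,-90,0],[0,0,0.07]],
    [0.2,[42,-135,0],[0,0,0.1]],
    [0.2,[56,-180,0],[0,0,0.14]],
    [0.2,[70,-225,0],[-0.02,0,0.17]],
    [0.2,[84,-270,5],[-0.05,-0.01,0.21]],
    [0.2,[98,-315,8],[-0.09,-0.02,0.25]],
    [0.2,[112,-360,11],[-0.13,-0.02,0.28]],
    [0.2,[126,-405,15],[-0.16,-0.03,0.31]],
    [0.2,[137,-445,18],[-0.19,-0.034,0.34]],
    [0.2,[143,-465,20],[-0.206,-0.034,0.352]],
  ],
)

```text
time_s: 6.95
tcp_pos: [0.4915, 0.214, 0.2992]
eef_rot: [168.0, -0.1, -6.6]
contact_force: [-0.3, -0.1, -4.9]
gripper_width: 0.0296
gripper_force: 40.0
```

>>> carry_out(
  deltas=[
    [0.2,[0,0,0],[0,0,0]],
    [0.2,[0,0,0],[0,0,0]],
    [0.2,[0,0,0],[0,0,0]],
    [0.2,[0,0,0],[0,0,0]],
    [0.2,[0,0,0],[0,0,0]],
    [0.2,[0,0,0],[0,0,0]],
    [0.2,[0,0,0],[0,0,0]],
    [0.2,[0,0,0],[0,0,0]],
    [0.2,[0,0,0],[0,0,0]],
    [0.2,[0,0,0],[0,0,0]],
  ],
)

```text
time_s: 7.95
tcp_pos: [0.492, 0.2105, 0.3016]
eef_rot: [168.1, -0.2, -6.7]
contact_force: [0.2, 1.1, -5.1]
gripper_width: 0.0298
gripper_force: 40.0
```

Run:
```python
from h import *
for p in (-.05,-.006,.002,.0045): go(*target([.4875,.178,.09],.207,p))
I,D=shot('wrist'); shot('side'); shot('top'); np.savez('/tmp/w.npz',I=I,D=D); print(r.get_state()['contact_force'])
cv2.imwrite('pics/w4.png',cv2.resize(I[130:280,180:380],(800,600),interpolation=2)[:,:,::-1])
```

```text
shift [-0.7 -3.6  2.4] rot [ 0.0006 -0.0027 -0.0004]
shift [ -0.8 -12.7  45.4] rot [ 0.0006 -0.0027 -0.0004]
shift [ -0.8 -14.3  53.3] rot [ 0.0006 -0.0027 -0.0004]
shift [ -0.8 -14.8  55.7] rot [ 0.0006 -0.0027 -0.0004]
[ 0.49499826  0.41930355 -5.32750422]
```

View pics/w4.png

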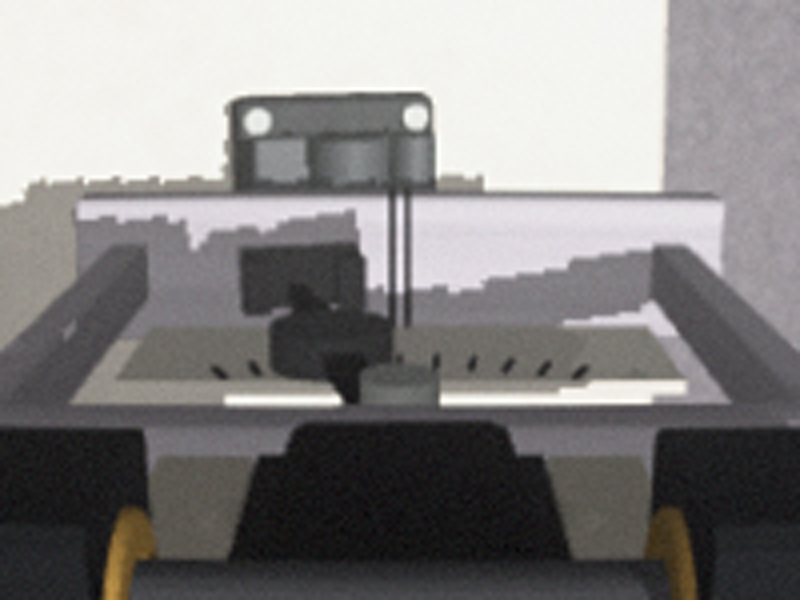

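The pointer now hangs in the fork gap: its tip is at (300,290) and the fork centre at (301,275). I'll descend to just above the stud.

>>> carry_out(
  deltas=[
    [0.2,[-1,-5,8],[0,0,0]],
    [0.2,[-1,-7,20],[0,0,0]],
    [0.2,[-1,-10,32],[0,0,0]],
    [0.2,[-1,-11.5,40],[0,-0.003,0]],
    [0.2,[-1,-12.5,44],[0,-0.003,0]],
    [0.2,[-1,-12.5,45],[0,-0.003,0]],
    [0.2,[-1,-12.5,45],[0,-0.003,0]],
    [0.2,[-1,-12.5,45],[0,-0.003,0]],
  ],
)

```text
time_s: 8.9
tcp_pos: [0.4917, 0.2136, 0.2554]
eef_rot: [168.1, -0.0, -6.7]
contact_force: [0.2, -0.2, -4.9]
gripper_width: 0.0301
gripper_force: 40.0
```

Run:
```python
from h import *
for p in (.002,.0045): go(*target([.4875,.178,.09],.207,p))
I,D=r.capture('wrist'); S,_=shot('side'); P=wpts(D); print(r.get_state()['contact_force'])
a=cv2.resize(I[130:280,180:380],(800,600),interpolation=2)[:300]; b=cv2.resize(S[80:200,180:340],(400,300),interpolation=2)
T,_=shot('top'); c=cv2.resize(T[180:270,140:260],(400,300),interpolation=2)
cv2.imwrite('pics/w5.png',np.vstack([a,np.hstack([b,c])])[:,:,::-1])
```

```text
shift [-0.  -1.8  8.8] rot [ 0.0001 -0.0003 -0.0005]
shift [-0.  -2.3 11.2] rot [ 0.0001 -0.0003 -0.0005]
[ 0.38896547 -0.24111622 -5.24855534]
```

View pics/w5.png

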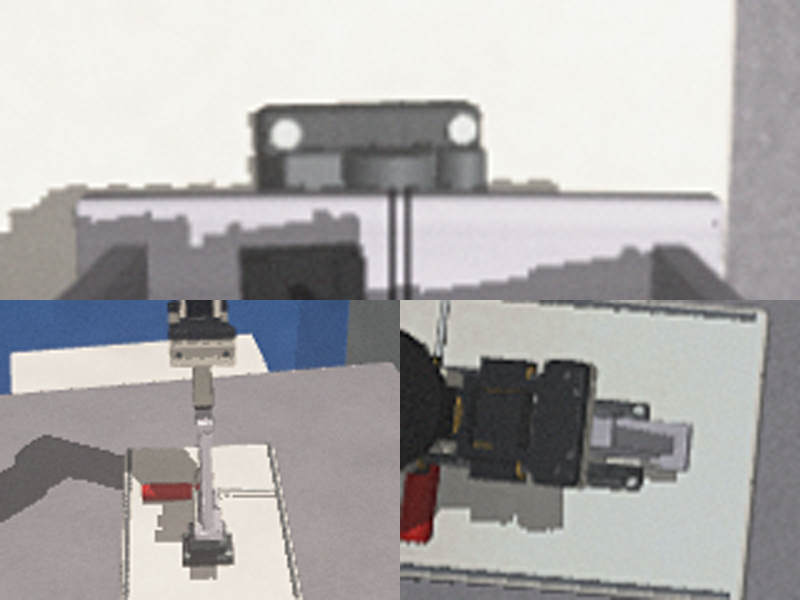

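The foot's mid lines (col 400) sit over the high ridge (cols 345–437), and the foot is centred along the ridge. I'll press gently.

>>> carry_out(
  deltas=[
    [0.2,[0,-0.5,3],[0,0,0]],
    [0.2,[0,-1,6],[0,0,0]],
    [0.2,[0,-1.5,8],[0,0,0]],
    [0.2,[0,-2,10],[0,0,0]],
    [0.2,[0,-2.2,11],[0,0,0]],
    [0.2,[0,-2.2,11],[0,0,0]],
    [0.2,[0,-2.2,11],[0,0,0]],
    [0.2,[0,-2.2,11],[0,0,0]],
  ],
)

```text
time_s: 9.85
tcp_pos: [0.4914, 0.2133, 0.244]
eef_rot: [168.1, 0.0, -6.7]
contact_force: [-0.7, -0.1, -1.7]
gripper_width: 0.0297
gripper_force: 40.0
```

>>> carry_out(
  deltas=[
    [0.2,[0,0,0],[0,0,0]],
    [0.2,[0,0,0],[0,0,0]],
    [0.2,[0,0,0],[0,0,0]],
    [0.2,[0,0,0],[0,0,0]],
    [0.2,[0,0,0],[0,0,0]],
    [0.2,[0,0,0],[0,0,0]],
    [0.2,[0,0,0],[0,0,0]],
    [0.2,[0,0,0],[0,0,0]],
    [0.2,[0,0,0],[0,0,0]],
    [0.2,[0,0,0],[0,0,0]],
    [0.2,[0,0,0],[0,0,0]],
    [0.2,[0,0,0],[0,0,0]],
  ],
)

```text
time_s: 11.05
tcp_pos: [0.4914, 0.2133, 0.2437]
eef_rot: [168.1, 0.0, -6.7]
contact_force: [-0.7, -0.6, -1.4]
gripper_width: 0.0297
gripper_force: 40.0
```

>>> carry_out(
  deltas=[
    [0.2,[0,0,0],[0,0,0]],
    [0.2,[0,0,0],[0,0,0]],
    [0.2,[0,0,0],[0,0,0]],
    [0.2,[0,0,0],[0,0,0]],
    [0.2,[0,0,0],[0,0,0]],
    [0.2,[0,0,0],[0,0,0]],
    [0.2,[0,0,0],[0,0,0]],
    [0.2,[0,0,0],[0,0,0]],
    [0.2,[0,0,0],[0,0,0]],
    [0.2,[0,0,0],[0,0,0]],
    [0.2,[0,0,0],[0,0,0]],
    [0.2,[0,0,0],[0,0,0]],
  ],
)

```text
time_s: 12.25
tcp_pos: [0.4914, 0.2133, 0.2437]
eef_rot: [168.1, 0.0, -6.7]
contact_force: [-1.5, -1.6, -1.4]
gripper_width: 0.0298
gripper_force: 40.0
```

Run:
```python
from h import *
F=[];im=[]
for k in range(6): I,D=r.capture('wrist'); F.append(r.get_state()['contact_force']); im.append(I.astype(float)[150:260,200:360])
print(np.mean(F,0).round(2),abs(im[0]-im[5]).mean().round(2),abs(im[0]-im[1]).mean().round(2)); s=r.get_state(); print(s['tcp_pos'],s['eef_rot'])
P=wpts(D); Q=P[178:188,215:340].reshape(-1,3); Q=Q[abs(Q[:,2]-150)<6]; print('foot',np.polyfit(Q[:,1],Q[:,2],1),len(Q))
cv2.imwrite('pics/w6.png',cv2.resize(I[160:240,220:330],(800,582),interpolation=2)[:,:,::-1])
```

```text
[-0.93 -1.32 -0.67] 2.34 2.32
[0.49143714 0.21336587 0.24372323] [ 1.68098338e+02  1.40998594e-02 -6.72656437e+00]
foot [-1.82614103e-03  1.50752251e+02] 1194
```

View pics/w6.png

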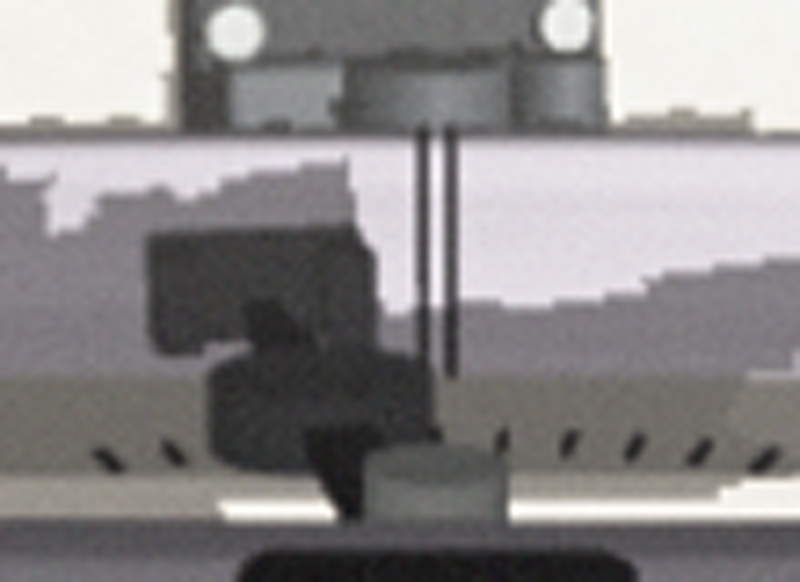

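Run:
```python
from h import *
I,D=r.capture('wrist'); P=wpts(D); Y,Z=P[...,1],P[...,2]
w=np.zeros(D.shape,bool); w[188:215,236:276]=1
for lo,hi in((100,112),(112,122),(122,130),(128,139),(139,146)):
    m=w&(Z>lo)&(Z<hi); print(lo,m.sum(),np.percentile(Y[m],[2,25,50,75,98]).round(1) if m.any() else '',Z[m].mean().round(1))
m=w&(Z>128)&(Z<138)
for s,n in((Y<-22,'L'),(Y>-22,'R')): print(n,Y[m&s].mean().round(1),Z[m&s].mean().round(1),(m&s).sum())
```

```text
100 16 [-20.8 -19.9 -18.9 -17.1 -14.2] 109.0
112 17 [-21.9 -21.3 -19.5 -18.  -15.2] 115.8
122 57 [-35.1 -34.  -32.4 -29.7 -19.4] 128.6
128 224 [-36.9 -33.1 -29.7 -11.5  -7.8] 133.0
139 272 [-39.8 -28.7 -24.9 -18.5 -10.9] 142.2
L -32.6 131.0 112
R -10.9 134.5 96
```

```bash
python3 -c "
from plant import r
print(r.close_job())"
```

```text
the job is handed in; nothing more can be done
None
```

I handed the job in at about 13 s with the gauge held on the stud's high ridge; no verdict came back, so these are my own last measurements: stud pressed about 3.5 mm (estimated from the force change), pointer at rest and within about 1–2 mm of the middle of the mark's gap, and the tape roll, tray and screwdriver not touched.

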